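# Check a pottery wheel's speed pedal against its two fork markers

## Task

Check the wheel's rocker speed pedal: with your fingertips press down the toe end (the end with the raised bar) until the pointer stands in the gap of the brass fork marker on that side, hold it there for a second, and let the pedal spring back level. Then press the heel end in the same way until the pointer stands in the other fork's gap, hold a second, and let it spring back level. Never press so far that the pointer goes right past a fork; press only on the pedal's deck, and leave the pedal, its pointer and forks and everything else on the bench where they are.

Things in the scene. Friction and masses are not known exactly. Their poses are not given: they have to be found in the camera images.
- pedal: the whole pedal unit, loose on the table, about 3 kg, base plate 165 x 220 x 12 mm. Origin on the table under the middle of the rocker; its x points to the scale side (away from the robot, turned by up to 0.5 rad), its y along the deck towards the toe end, z up. The rocker's axle runs along x, 65 mm above the table. Behind the deck (x 53 to 75 mm) stands an arc scale with pointer and two fork markers, up to 190 mm high
- deck: the pedal's rocking deck, rubber-topped aluminium, 120 mm (x, from -78 to 42 mm) by 220 mm (y, +-110 mm). Origin on the axle; level when free, its top 8 mm above the axle (73 mm above the table). A bar 10 mm thick along y and 12 mm higher than the deck crosses the toe end (y 100 to 110 mm)
- rocker (a joint): tilt of the deck, rad: 0 level, positive with the toe end (+y) down, negative with the heel end down, stops at +-0.45. A spring of 3 N m/rad brings it back level (about 10 N at a press point for 0.27 rad). The pointer is fixed to it and leans towards the end that is pressed
- toe_press (a point): point on the deck's top to press at the toe end: 80 mm from the axle along +y, 35 mm from the deck's origin on the robot's side; rocks with the deck
- heel_press (a point): the like point at the heel end, 80 mm from the axle along -y; rocks with the deck
- pointer: thin dark steel pointer, 3 to 4 mm wide, fixed upright on the rocker on the far side of the arc scale (66 mm from the deck's origin along x); origin on the axle at the middle of the deck. Not to be touched
- pointer_tip (a point): the pointer's upper end, 100 mm from the axle
- toe_gap (a point): where the pointer's tip should be for the toe mark: at the mouth of the toe-side fork, midway between its two prongs. The brass prongs, 18 mm long, stand radially outside the tip, 12 mm apart inside and 4 mm thick each. 100 mm from the axle; its y is across the gap
- heel_gap (a point): the same for the heel-side fork
- toe_fork (a joint): where the toe-side fork is set on the arc, rad: the pointer stands in its middle when rocker = 0.23 + toe_fork. Stiff, stays where it is set
- heel_fork (a joint): where the heel-side fork is set on the arc, rad: the pointer stands in its middle when rocker = -(0.23 + heel_fork). Stiff, stays where it is set
- mug: white mug, 76 mm wide, 85 mm high, handle at its +y; bystander; origin under its centre
- bowl: terracotta bowl, 100 mm wide, 50 mm high; bystander; origin under its centre
- trimmer: wood-handled loop trimming tool lying on the table, 170 mm long along its x, 14 mm thick; bystander; origin near mid-length on the table
- rib: flat wooden potter's rib, 45 x 85 x 6 mm, lying flat; bystander; origin under its centre
- dish: low white dish, 80 mm wide, 22 mm high, beyond the pedal; bystander; origin under its centre
- jar: amber glass jar with white cap, 72 mm wide, 90 mm high, at the right of the table; bystander; origin under its centre
- driver: screwdriver, about 190 mm long, at the left of the table; bystander; origin at the table

How it is judged:
By the outcome, as a careful person would: the job done as asked, in the order asked, and still so for the second after the job is handed in, with the robot touching nothing.
It also fails if it takes over 56 s, if anything falls off the work surface, if the arm or the gripper's body presses on something with over 40 N, if the wrist force passes 120 N, or if a joint passes its speed limit or range.

## Robot

A 7-joint arm with a two-finger parallel gripper is mounted at the origin on the work surface. World frame = base frame: x ahead of the robot, y to its left, z up, the work surface at z = 0. Lengths are in m, angles in rad, forces in N, time in s.
With the tool pointing down it reaches from about 0.4 to 0.85 m from the base axis. Payload 4.4 kg.
Tool frame: the origin (TCP) lies at the very end of the fingers, on their centre line; the grasp point (between the pads) lies 19 mm behind it; z points along the fingers, x is the direction in which the jaws open and shut, and the axes are right-handed (so a half turn about z gives the same grasp; the last joint's range is limited). The gripper opens to 94 mm and grips with 3 to 60 N. Pads are 16 mm wide; open, the fingers measure 119 mm over their backs; the gripper's body (75 mm by 177 mm) begins 78 mm behind the grasp point.
Start: joints at [1.114, 0.628, 0.038, 1.517, -0.027, 0.996, -0.02], TCP at [0.248, -0.601, 0.205] pointing down, gripper open.
Joint ranges: [-3.06, 3.06], [-0.37, 2.12], [-1.25, 1.32], [0.18, 2.47], [-1.1, 4.24], [0.23, 1.98], [-2.94, 2.94]. Speed limits (rad/s): [2.57, 2.57, 3.14, 3.14, 3.14, 3.14, 3.14].

## Interface

Orientations are given as a unit quaternion [x, y, z, w].
In Python, from rig import manip gives the robot as it stands.
- The arm moves only by the tool move_arm, never from a script. Its argument "series" is a list of rows, each an object with "dp": the shift along the tool's x, y, z in units of 50 mm (1.0 is 50 mm), a list of three; "turn": the turn about the tool's z in units of 6 degrees (1.0 is 6 degrees); "claw": the closure, from 0 (fully open) to 1 (shut). In form: [{"dp": [tx, ty, tz], "turn": turn, "claw": claw}, ...]. A call has 1 to 12 rows; each row is the pose to reach, as a shift and turn from the pose measured when the call began, along the tool's axes at that moment; what a row does not reach only later rows make up. A row lasts 1/10 s, in which the tool goes at most 50 mm and 8.59 degrees, less where a joint would pass 70% of its speed; a pose out of reach is approached as far as the arm can. A call with a gripper value outside its range is refused whole. The fingers move at their own pace and stop on an object; "force" is the grip in N (left out, the last holds). Time passes only in rows, so rows that repeat a pose let the fingers close. It gives the time, the measured TCP pose, the force and the opening at its end, in the units of the state.
- manip.state(): the state, without advancing time (a new reading comes with each control period).
- manip.capture(name): name is "scene" or "top" or "wrist"; returns (picture, depth): 420x560x3 uint8, red, green, blue; 420x560 float32, m along the optical axis (not along the pixel's ray), 0 where there is no reading.
- manip.calibration(name): a dict with "vfov" (degrees; the focal length in pixels is half the picture's height over the tangent of half this angle, whatever the lens; pixels are square), "cx", "cy" (the principal point, pixels), "k1" (the pictures are not rectified: a ray, as slopes to the right and down, at radius r is drawn at 1 + k1 r^2 times it, then the intrinsics apply), "pose" (4x4, takes a point from camera to world coordinates). Camera axes: x right, y down, z forward; pixel columns grow to the right and rows downward; lengths in m; the calibration is good to about 2 mm. A picture is of the moment at which its call begins: read the wrist's pose just before it. calibration takes no time and is no camera call; for the wrist camera it gives the pose at the moment of the call.
- manip.close_job(): hands the job in, once; it reports no verdict.
Trained networks look in the newest picture that a camera, given by its name, has taken for a name from the list of things; names that differ only in an ending like _2 or _b are one class to them, and where a whole thing is asked for, a point or a joint stands for the part that bears it (a point fixed in the world has none). Each returns a list of dicts, best first, with "p" (0 to 1); they miss things now and then, are a little off and sometimes report something else, mostly with a low value. They report only what shows in the picture. A call takes as long as a camera call.
- manip.outline_of(camera, thing): "pixels" (420x560 bool, what is visible of it) and "point" ([column, row] in pixels, amid what is visible of it).
The state is a dict: "t": time; "joints": joint angles; "qvel": joint speeds; "joint_torque": joint torques, N m; "tcp_pos": TCP position; "tool_rot": TCP orientation; "force": force on the tool from outside, world axes, zero at the start; "moment": the same for the moment, N m; "gripper_width": finger opening in m.
Only numpy, scipy, OpenCV 4.12 (cv2) and the standard library are available. Lean on these libraries where they do the work, as an engineer would, in place of code of your own. Each camera call takes 0.05 s, during which the arm holds its last target.

## Working session

There is one attempt and no reset: what is moved stays moved. The work goes in short steps, Python scripts to look and compute and a tool call to move; the robot and the scene stay as the last step left them, time stands still between calls to the robot, and variables do not carry over. Pictures are saved under pics/ and viewed, and the job is handed in when it is done.

Besides the shell and the picture viewer there is one more tool, called as a command line: name --argument value ..., lists and objects as JSON in quotes. move_arm: Moves the arm, as the interface text tells. Its arguments: {"type":"object","properties":{"series":{"type":"array","items":{"type":"object","properties":{"dp":{"type":"array","items":{"type":"number"}},"turn":{"type":"number"},"claw":{"type":"number"}}}},"force":{"type":"number"}},"required":["series"]}

```bash
ls; mkdir -p pics; cat > h.py <<'E'
import numpy as np, cv2
from rig import manip
def cap(cam,fn=None):
    im,d=manip.capture(cam); 
    if fn: cv2.imwrite('pics/'+fn,cv2.cvtColor(im,cv2.COLOR_RGB2BGR))
    return im,d
def K(c):
    f=210/np.tan(np.radians(c['vfov'])/2); return f
def unproj(c,u,v,d):
    f=K(c); u=np.asarray(u,float);v=np.asarray(v,float)
    x=(u-c['cx'])/f; y=(v-c['cy'])/f
    X,Y=x.copy(),y.copy()
    for _ in range(20):
        s=1+c['k1']*(X*X+Y*Y); X=x/s;Y=y/s
    P=np.stack([X*d,Y*d,np.ones_like(X)*d],-1)
    T=np.array(c['pose']); return P@T[:3,:3].T+T[:3,3]
def proj(c,P):
    T=np.array(c['pose']); q=(np.asarray(P,float)-T[:3,3])@T[:3,:3]
    X=q[...,0]/q[...,2];Y=q[...,1]/q[...,2]; s=1+c['k1']*(X*X+Y*Y)
    return np.stack([K(c)*X*s+c['cx'],K(c)*Y*s+c['cy']],-1)
E
python3 - <<'E'
from h import *
s=manip.state(); print({k:np.round(v,3).tolist() for k,v in s.items()})
for n in ['scene','top','wrist']:
    cap(n,n+'0.png'); c=manip.calibration(n); print(n,c['vfov'],c['k1'],np.round(c['pose'],3).tolist())
E
```

```text
pics
{'t': 0.0, 'joints': [1.114, 0.629, 0.038, 1.518, -0.027, 0.996, -0.02], 'qvel': [-0.001, -0.001, -0.001, 0.001, 0.0, 0.001, -0.0], 'joint_torque': [0.0, -54.973, 1.144, -18.663, -0.052, 0.024, 0.0], 'tcp_pos': [0.247, -0.6, 0.205], 'tool_rot': [0.831, -0.556, -0.001, -0.0], 'force': [0.161, 0.335, 0.396], 'moment': [-0.022, -0.017, -0.007], 'gripper_width': 0.094}
scene 50.10165989880461 -0.05041021390417221 [[0.029, 0.783, -0.621, 1.331], [0.999, -0.012, 0.031, -0.031], [0.017, -0.621, -0.783, 1.105], [0.0, 0.0, 0.0, 1.0]]
top 54.234827031735975 0.012454909371509672 [[0.0, -0.978, 0.209, 0.288], [-1.0, -0.0, -0.002, -0.019], [0.002, -0.209, -0.978, 1.185], [0.0, 0.0, 0.0, 1.0]]
wrist 63.846740090946696 -0.0605109675853344 [[0.381, -0.9, -0.214, 0.309], [-0.925, -0.371, -0.087, -0.575], [-0.001, 0.231, -0.973, 0.385], [0.0, 0.0, 0.0, 1.0]]
```

View pics/scene0.png

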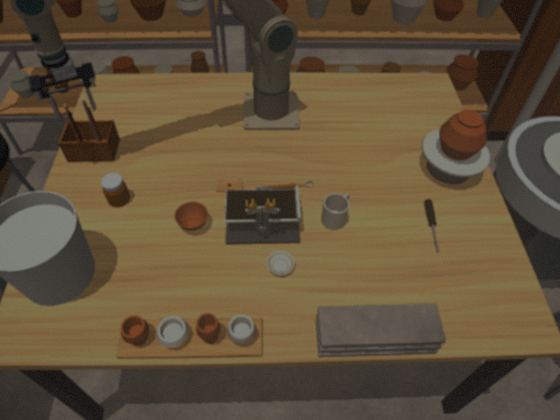

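View pics/top0.png

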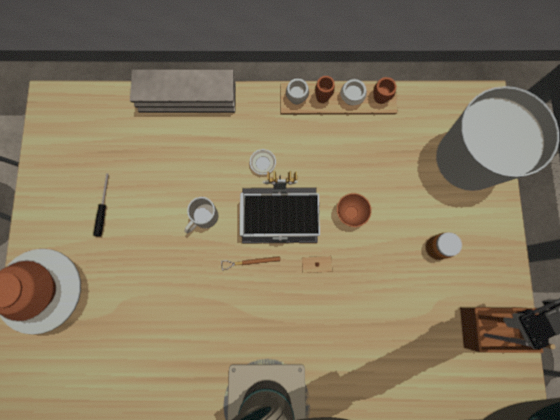

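```bash
python3 - <<'E'
from h import *
for cam in ['top','scene']:
    im,d=cap(cam); c=manip.calibration(cam)
    for t in ['pedal','deck','pointer','toe_fork','heel_fork']:
        r=manip.outline_of(cam,t)
        for o in r[:3]:
            m=o['pixels']; v,u=np.nonzero(m)
            P=unproj(c,u,v,d[v,u]); P=P[d[v,u]>0]
            print(cam,t,round(o['p'],2),m.sum(),np.round(o['point']),np.round(np.median(P,0),3),np.round(P.min(0),3),np.round(P.max(0),3))
            if t=='deck' : np.save(f'deck_{cam}.npy',P)
    np.savez(f'{cam}.npz',im=im,d=d)
print(manip.state()['t'])
E
```

```text
top pedal 0.58 4734 [279. 213.] [ 0.51  -0.038  0.072] [ 0.436 -0.156 -0.008] [0.638 0.076 0.187]
top pedal 0.33 818 [201. 215.] [0.518 0.188 0.028] [ 0.46   0.142 -0.005] [0.558 0.227 0.089]
top deck 0.89 3400 [280. 212.] [ 0.507 -0.036  0.072] [ 0.447 -0.147 -0.001] [0.588 0.082 0.089]
top toe_fork 0.64 457 [317. 265.] [ 0.375 -0.145  0.005] [ 0.352 -0.186 -0.003] [ 0.398 -0.102  0.012]
top toe_fork 0.59 94 [275. 177.] [ 0.583 -0.016  0.169] [ 0.57  -0.03  -0.006] [ 0.648 -0.004  0.188]
top heel_fork 0.62 38 [290. 182.] [ 0.579 -0.062  0.161] [ 0.572 -0.073  0.153] [ 0.586 -0.055  0.186]
scene pedal 0.57 4115 [262. 216.] [ 0.55  -0.036  0.071] [ 0.381 -0.15  -0.004] [0.601 0.074 0.188]
scene deck 0.8 2042 [263. 205.] [ 0.504 -0.036  0.073] [ 0.386 -0.147 -0.002] [0.581 0.082 0.186]
scene pointer 0.64 2144 [263. 204.] [ 0.506 -0.039  0.072] [ 0.381 -0.156 -0.005] [0.596 0.074 0.186]
scene pointer 0.52 17 [264. 231.] [ 0.591 -0.037  0.072] [ 0.586 -0.045  0.064] [ 0.593 -0.031  0.083]
scene toe_fork 0.42 54 [269. 204.] [ 0.585 -0.017  0.17 ] [ 0.495 -0.025  0.073] [ 0.597 -0.006  0.188]
scene toe_fork 0.37 692 [114. 191.] [ 0.44  -0.483  0.067] [ 0.389 -0.523 -0.002] [ 0.459 -0.455  0.096]
scene heel_fork 0.65 84 [247. 205.] [ 0.584 -0.068  0.166] [ 0.492 -0.086  0.07 ] [ 0.597 -0.052  0.184]
0.75
```

```bash
python3 - <<'E'
from h import *
a=np.load('top.npz');b=np.load('scene.npz')
A=cv2.resize(a['im'][160:260,220:345],None,fx=6,fy=6,interpolation=cv2.INTER_CUBIC)
B=cv2.resize(b['im'][170:260,205:325],None,fx=6,fy=6,interpolation=cv2.INTER_CUBIC)
cv2.imwrite('pics/tz.png',A[...,::-1]);cv2.imwrite('pics/sz.png',B[...,::-1])
P=np.load('deck_top.npy')
D=P[(abs(P[:,2]-.073)<.004)]
(cx,cy),(w,h),ang=cv2.minAreaRect((D[:,:2]*1000).astype(np.float32)); print(cx,cy,w,h,ang)
B=P[(P[:,2]>.079)&(P[:,2]<.092)]; print(len(B),B.mean(0))
# height regress
A=np.c_[D[:,:2],np.ones(len(D))]; print(np.linalg.lstsq(A,D[:,2],rcond=None)[0])
E
```

```text
508.0873107910156 -41.78022003173828 119.58206939697266 209.75096130371094 0.07426358759403229
159 [0.50798469 0.06596065 0.08341352]
[-0.00089987  0.00053773  0.07296059]
```

View pics/tz.png

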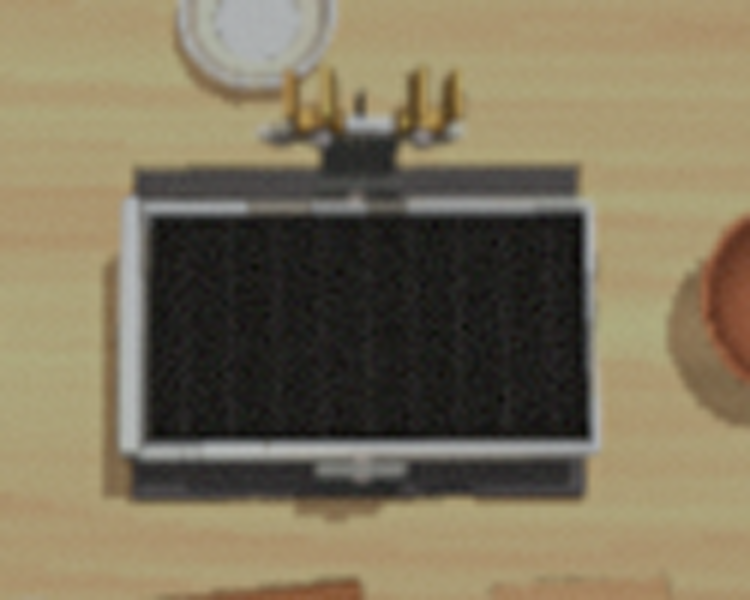

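View pics/sz.png

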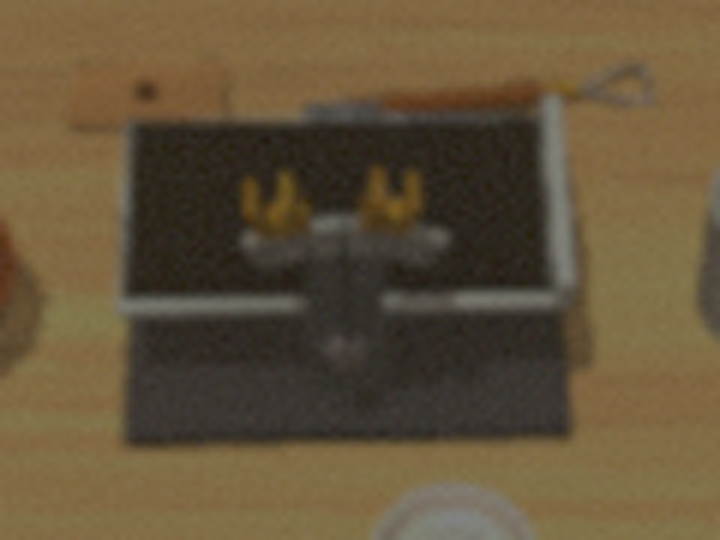

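move_arm --series '[{"dp": [-0.3, -0.3, -0.3], "turn": -1, "claw": 1}, {"dp": [-0.7, -0.75, -0.6], "turn": -2, "claw": 1}, {"dp": [-1.1, -1.2, -0.9], "turn": -3, "claw": 1}, {"dp": [-1.5, -1.6, -1.2], "turn": -4, "claw": 1}, {"dp": [-1.9, -2.0, -1.3], "turn": -5, "claw": 1}, {"dp": [-2.3, -2.4, -1.3], "turn": -6, "claw": 1}, {"dp": [-2.7, -2.85, -1.3], "turn": -7.2, "claw": 1}, {"dp": [-3.1, -3.3, -1.3], "turn": -8.4, "claw": 1}, {"dp": [-3.5, -3.7, -1.3], "turn": -9.6, "claw": 1}, {"dp": [-3.9, -4.1, -1.3], "turn": -10.8, "claw": 1}, {"dp": [-4.2, -4.5, -1.3], "turn": -12, "claw": 1}, {"dp": [-4.5, -4.8, -1.3], "turn": -13, "claw": 1}]' --force 20

```text
t: 1.95
tcp_pos: [0.3847, -0.3003, 0.2708]
tool_rot: [0.996, 0.093, 0.0, 0.0]
force: [0.5, -0.0, 0.2]
gripper_width: 0.0019
```

```bash
cat >> h.py <<'E'
from scipy.spatial.transform import Rotation as Rn
def to(target,yaw_jaw=None):
    s=manip.state(); R=Rn.from_quat(s['tool_rot']).as_matrix(); p=np.array(s['tcp_pos'])
    d=R.T@(np.array(target)-p)/.05
    y=R[:,1]; az=np.arctan2(-y[1],-y[0])  # camera direction azimuth
    dz=(np.pi-az+np.pi)%(2*np.pi)-np.pi
    print('t',round(s['t'],2),'tcp',np.round(p,4),'F',np.round(s['force'],1),'w',round(s['gripper_width'],4),'dp',np.round(d,2),'turn',round(-np.degrees(dz)/6,2),'zaxis',np.round(R[:,2],3),'j',np.round(s['joints'],2))
E
python3 -c "
from h import *
to([.5,-.037,.27])"
```

```text
t 1.95 tcp [ 0.3847 -0.3003  0.2708] F [ 0.5 -0.   0.2] w 0.0019 dp [ 3.24 -4.75  0.02] turn -13.21 zaxis [ 0.001 -0.    -1.   ] j [ 0.88  0.34 -0.37  1.86  0.14  0.97  0.64]
```

move_arm --series '[{"dp": [0.25, -0.4, 0], "turn": -1, "claw": 1}, {"dp": [0.55, -0.8, 0], "turn": -2.2, "claw": 1}, {"dp": [0.85, -1.2, 0], "turn": -3.4, "claw": 1}, {"dp": [1.1, -1.6, 0], "turn": -4.6, "claw": 1}, {"dp": [1.4, -2.0, 0], "turn": -5.8, "claw": 1}, {"dp": [1.7, -2.45, 0], "turn": -7, "claw": 1}, {"dp": [2.0, -2.9, 0], "turn": -8.2, "claw": 1}, {"dp": [2.3, -3.4, 0], "turn": -9.4, "claw": 1}, {"dp": [2.6, -3.8, 0], "turn": -10.6, "claw": 1}, {"dp": [2.9, -4.2, 0], "turn": -11.8, "claw": 1}, {"dp": [3.24, -4.75, 0], "turn": -13.2, "claw": 1}, {"dp": [3.24, -4.75, 0], "turn": -13.2, "claw": 1}]'

```text
t: 3.15
tcp_pos: [0.5011, -0.0321, 0.2714]
tool_rot: [0.705, 0.71, 0.002, 0.0]
force: [-0.2, -0.1, -0.5]
gripper_width: 0.0005
```

```bash
python3 - <<'E'
from h import *
to([.5,-.037,.27])
c=manip.calibration('wrist'); im,d=cap('wrist','w1.png'); np.savez('w1.npz',im=im,d=d,c=c)
to([.5,-.037,.27])
for t in ['deck','pointer','toe_fork','heel_fork','toe_gap','heel_gap']:
    for o in manip.outline_of('wrist',t)[:2]:
        m=o['pixels']; v,u=np.nonzero(m)
        P=unproj(c,u,v,d[v,u])
        print(t,round(o['p'],2),m.sum(),np.round(o['point']),np.round(np.median(P,0),4),np.round(P.min(0),3),np.round(P.max(0),3))
E
```

```text
t 3.15 tcp [ 0.5011 -0.0321  0.2714] F [-0.2 -0.1 -0.5] w 0.0005 dp [-0.1  -0.02  0.03] turn 0.07 zaxis [ 0.003  0.003 -1.   ] j [ 0.55  0.42 -0.77  1.82  0.33  1.03  1.23]
t 3.2 tcp [ 0.5002 -0.0348  0.271 ] F [ 0.3 -0.3 -0.1] w 0.0006 dp [-0.04 -0.    0.02] turn 0.02 zaxis [ 0.002  0.001 -1.   ] j [ 0.56  0.42 -0.77  1.82  0.34  1.03  1.23]
deck 0.96 19838 [275. 183.] [ 0.5012 -0.0334  0.0741] [ 0.435 -0.168 -0.001] [0.591 0.099 0.451]
pointer 0.62 2432 [192.  74.] [ 0.3726 -0.1417  0.007 ] [ 0.35  -0.185  0.001] [ 0.435 -0.033  0.451]
pointer 0.41 5473 [457. 190.] [0.512  0.1982 0.0524] [ 0.435 -0.033 -0.001] [0.578 0.278 0.451]
toe_gap 0.38 1412 [334.  82.] [0.3821 0.0339 0.0129] [ 0.357 -0.038 -0.001] [0.435 0.136 0.451]
```

View pics/w1.png

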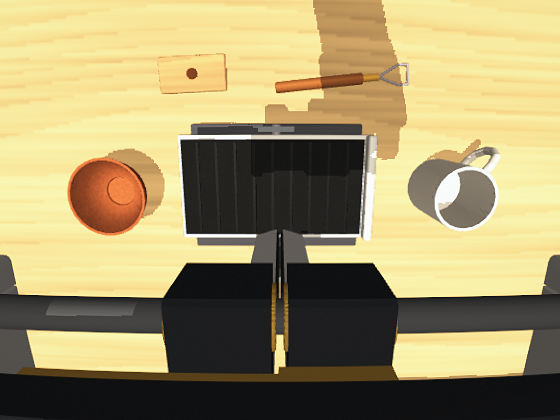

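move_arm --series '[{"dp": [0, 0.4, 0], "turn": 0, "claw": 1}, {"dp": [0, 0.9, 0], "turn": 0, "claw": 1}, {"dp": [0, 1.5, 0], "turn": 0, "claw": 1}, {"dp": [0, 2.1, 0], "turn": 0, "claw": 1}, {"dp": [0, 2.7, 0], "turn": 0, "claw": 1}, {"dp": [0, 3.2, 0], "turn": 0, "claw": 1}, {"dp": [0, 3.2, 0], "turn": 0, "claw": 1}, {"dp": [0, 3.2, 0], "turn": 0, "claw": 1}]'

```text
t: 4.3
tcp_pos: [0.6588, -0.039, 0.2703]
tool_rot: [0.709, 0.705, -0.001, 0.0]
force: [-0.5, -0.3, 0.4]
gripper_width: 0.0007
```

```bash
python3 - <<'E'
from h import *
c=manip.calibration('wrist'); im,d=cap('wrist','w2.png'); np.savez('w2.npz',im=im,d=d,c=c)
to([.491,.043,.1])
for t in ['deck','pointer','toe_fork','heel_fork','toe_gap','heel_gap']:
    for o in manip.outline_of('wrist',t)[:2]:
        m=o['pixels']; v,u=np.nonzero(m)
        P=unproj(c,u,v,d[v,u])
        print(t,round(o['p'],2),m.sum(),np.round(o['point']),np.round(np.median(P,0),4),np.round(P.min(0),3),np.round(P.max(0),3))
A=cv2.resize(im[60:200,190:370],None,fx=4,fy=4,interpolation=cv2.INTER_CUBIC); cv2.imwrite('pics/w2z.png',A[...,::-1])
E
```

```text
t 4.35 tcp [ 0.6584 -0.039   0.2707] F [ 0.2 -0.3 -0.5] w 0.0005 dp [ 1.63 -3.35  3.41] turn -0.04 zaxis [-0.001 -0.001 -1.   ] j [ 0.39  0.66 -0.69  1.39  0.43  1.24  1.23]
deck 0.71 21015 [284.  53.] [ 0.5143 -0.0348  0.0741] [ 0.447 -0.166 -0.   ] [0.593 0.1   0.451]
deck 0.47 110 [283. 120.] [ 0.5903 -0.0354  0.0748] [ 0.586 -0.045  0.067] [ 0.593 -0.026  0.167]
pointer 0.7 112 [287. 124.] [ 0.5896 -0.0358  0.0747] [ 0.586 -0.045  0.067] [ 0.593 -0.026  0.167]
toe_fork 0.7 863 [305. 112.] [ 0.5824 -0.0153  0.177 ] [ 0.563 -0.038  0.011] [0.597 0.006 0.451]
heel_fork 0.77 894 [247. 113.] [ 0.583  -0.0631  0.1754] [ 0.565 -0.081  0.014] [ 0.597 -0.038  0.451]
toe_gap 0.8 902 [307. 115.] [ 0.5824 -0.0145  0.1766] [ 0.563 -0.038  0.011] [0.597 0.022 0.451]
heel_gap 0.66 944 [249. 111.] [ 0.5834 -0.0631  0.1747] [ 0.564 -0.103  0.001] [ 0.6   -0.038  0.451]
```

View pics/w2.png

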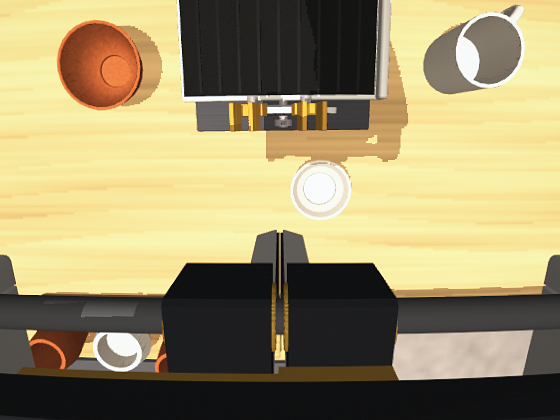

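View pics/w2z.png

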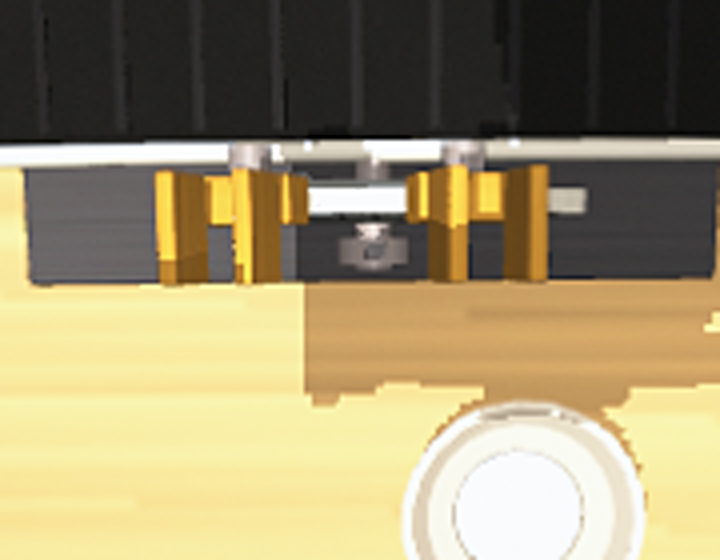

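```bash
python3 - <<'E'
from h import *
a=np.load('w2.npz',allow_pickle=True); im=a['im'].astype(int);d=a['d'];c=a['c'].item()
# edge: origin y from deck edges
v,u=np.mgrid[0:420,0:560]; P=unproj(c,u,v,d)
dk=(abs(P[...,2]-.073)<.003)&(v<95); print('deck y',P[dk][:,1].min(),P[dk][:,1].max(),'bar',P[(P[...,2]>.08)&(P[...,2]<.09)&(v<90)&(abs(P[...,1]-.07)<.05)][:,1].min(),P[(P[...,2]>.08)&(P[...,2]<.09)&(v<90)&(abs(P[...,1]-.07)<.05)][:,1].max())
rows=[20,85]
for r in rows:
    m=dk[r]; print(r,P[r][m][:,1].min(),P[r][m][:,1].max(), P[r][m][[0,-1]].round(4).tolist())
col=[]
for x in (200,230,330,360):
    m=dk[:,x]; print(x,P[m,x][:,0].max(),P[m,x][-1].round(4))
br=(im[...,0]-im[...,2]>60)&(v<135)&(v>98)&(P[...,2]>.13)&(P[...,2]<.2)
Q=P[br]; Y=Q[:,1]+.0365; Z=Q[:,2]-.065
for nm,s in(('toe',Y>0),('heel',Y<0)):
    y=abs(Y[s]);z=Z[s]; 
    from scipy.optimize import minimize_scalar
    def cost(th):
        t=y*np.cos(th)-z*np.sin(th); r=y*np.sin(th)+z*np.cos(th)
        k=r>.103; t=abs(t[k]); e=np.maximum(np.maximum(.006-t,t-.010),0)
        return np.mean(e**2)
    g=np.linspace(.1,.4,301); cs=[cost(x) for x in g]; th=g[np.argmin(cs)]
    t=y*np.cos(th)-z*np.sin(th); r=y*np.sin(th)+z*np.cos(th)
    print(nm,th,np.sqrt(min(cs)),s.sum(),np.histogram(t[r>.103]*1000,bins=np.arange(-14,15,1)),r.max())
E
```

```text
deck y -0.14581366752453634 0.2232325634824089 bar 0.06316659592741786 0.07441734338076
20 -0.14571254727352712 0.2159496481676436 [[0.4834, -0.1457, 0.0715], [0.4803, 0.2159, 0.0728]]
85 -0.14521849409131732 0.16574819923163323 [[0.5493, -0.1452, 0.0709], [0.5495, 0.1653, 0.0758]]
200 0.5592166527702643 [ 0.5592 -0.1245  0.073 ]
230 0.5595755591101215 [ 0.5596 -0.092   0.0726]
330 0.560066764874698 [0.5601 0.0157 0.0726]
360 0.5600923755666168 [0.5601 0.0479 0.074 ]
toe 0.19200000000000003 0.0005211959706398446 777 (array([  0,   0,   0,   0,   2, 166,  44,  46,  33,   1,   0,   0,   0,
         0,   3,   0,   1,   6,   2,   0,   5, 197,  42,  38,  31,   2,
         0,   0]), array([-14, -13, -12, -11, -10,  -9,  -8,  -7,  -6,  -5,  -4,  -3,  -2,
        -1,   0,   1,   2,   3,   4,   5,   6,   7,   8,   9,  10,  11,
        12,  13,  14])) 0.12393526291053847
heel 0.269 5.835872859601555e-05 845 (array([  0,   0,   0,  16, 206,  40,  31,  36,   5,   0,   0,   0,   0,
         0,   0,   0,   0,   0,   0,  12, 226,  43,  38,  25,   5,   0,
         0,   0]), array([-14, -13, -12, -11, -10,  -9,  -8,  -7,  -6,  -5,  -4,  -3,  -2,
        -1,   0,   1,   2,   3,   4,   5,   6,   7,   8,   9,  10,  11,
        12,  13,  14])) 0.12321774928763324
```

move_arm --series '[{"dp": [0.2, -0.4, 0], "turn": 0, "claw": 1}, {"dp": [0.5, -1.0, 0], "turn": 0, "claw": 1}, {"dp": [0.8, -1.6, 0], "turn": 0, "claw": 1}, {"dp": [1.1, -2.2, 0], "turn": 0, "claw": 1}, {"dp": [1.4, -2.8, 0], "turn": 0, "claw": 1}, {"dp": [1.67, -3.35, 0.1], "turn": 0, "claw": 1}, {"dp": [1.67, -3.35, 0.5], "turn": 0, "claw": 1}, {"dp": [1.67, -3.35, 1.1], "turn": 0, "claw": 1}, {"dp": [1.67, -3.35, 1.8], "turn": 0, "claw": 1}, {"dp": [1.67, -3.35, 2.4], "turn": 0, "claw": 1}, {"dp": [1.67, -3.35, 3.0], "turn": 0, "claw": 1}, {"dp": [1.67, -3.35, 3.3], "turn": 0, "claw": 1}]'

```text
t: 5.85
tcp_pos: [0.4906, 0.0446, 0.1042]
tool_rot: [0.708, 0.706, -0.001, 0.0]
force: [-0.0, 0.1, 0.5]
gripper_width: 0.0008
```

```bash
python3 - <<'E'
from h import *
im,d=cap('scene')
to([.491,.0445,.062])
A=cv2.resize(im[150:260,205:325],None,fx=5,fy=5,interpolation=cv2.INTER_CUBIC); cv2.imwrite('pics/s3.png',np.clip(A[...,::-1]*1.6,0,255))
im,d=cap('wrist','w3.png')
E
```

```text
t 5.9 tcp [0.4898 0.0444 0.103 ] F [-0.1 -0.4 -0.8] w 0.0003 dp [0.   0.03 0.82] turn -0.04 zaxis [-0.004 -0.002 -1.   ] j [ 0.26  0.63 -0.6   2.04  0.58  0.65  0.83][ WARN:0@1.625] global loadsave.cpp:1063 imwrite_ Unsupported depth image for selected encoder is fallbacked to CV_8U.
```

View pics/s3.png

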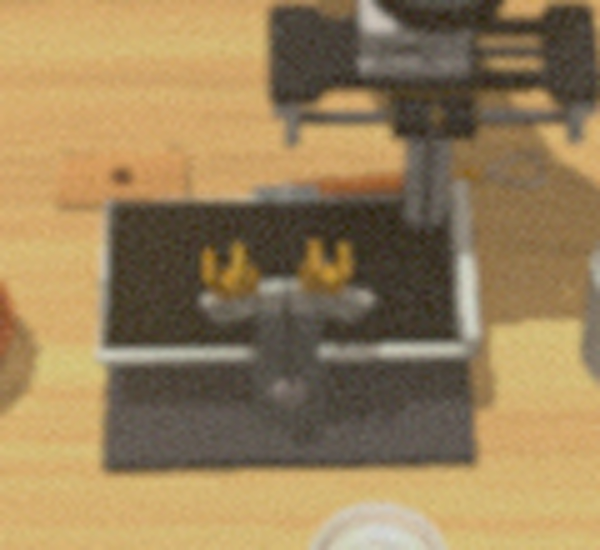

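View pics/w3.png

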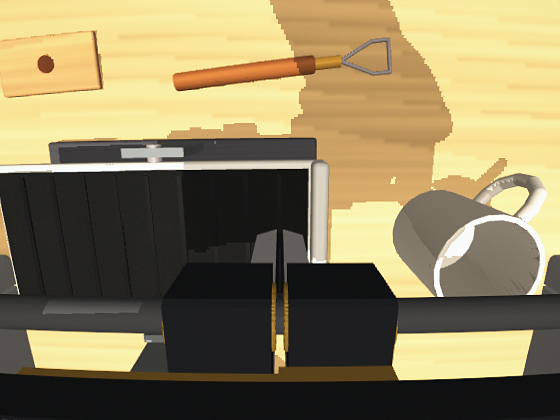

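move_arm --series '[{"dp": [0, 0.03, 0.2], "turn": 0, "claw": 1}, {"dp": [0, 0.03, 0.4], "turn": 0, "claw": 1}, {"dp": [0, 0.03, 0.5], "turn": 0, "claw": 1}, {"dp": [0, 0.03, 0.6], "turn": 0, "claw": 1}, {"dp": [0, 0.03, 0.66], "turn": 0, "claw": 1}, {"dp": [0, 0.03, 0.72], "turn": 0, "claw": 1}, {"dp": [0, 0.03, 0.74], "turn": 0, "claw": 1}, {"dp": [0, 0.03, 0.74], "turn": 0, "claw": 1}]'

```text
t: 6.75
tcp_pos: [0.492, 0.0449, 0.0677]
tool_rot: [0.708, 0.706, -0.001, -0.0]
force: [-1.2, 1.8, 2.2]
gripper_width: 0.0004
```

```bash
cat >> h.py <<'E'
def tilt(cam='wrist',save=None):
    c=manip.calibration(cam); im,d=cap(cam,save); v,u=np.mgrid[0:420,0:560]; P=unproj(c,u,v,d)
    Y=P[...,1]+.0357; m=(abs(Y)<.097)&(P[...,0]>.455)&(P[...,0]<.56)&(P[...,2]>.02)&(P[...,2]<.12)&(d>0)
    if cam=='wrist': m&=(v<255)
    else: m&=(P[...,0]<.55)
    Q=P[m];y=Y[m]
    A=np.c_[y,Q[:,0]-.5,np.ones(len(y))]; w=np.ones(len(y),bool)
    for i in range(8):
        x=np.linalg.lstsq(A[w],Q[w,2],rcond=None)[0]; r=abs(Q[:,2]-A@x); w=r<max(.003,2*np.median(r[w]))
    print(cam,'tilt',round(float(-np.arctan(x[0])),4),'xslope',round(x[1],4),'z0',round(x[2],4),'n',w.sum(),len(w),'res',r[w].std().round(5))
E
python3 - <<'E'
from h import *
tilt(); tilt('scene'); to([.491,.0445,.06])
E
```

```text
wrist tilt 0.0708 xslope -0.0012 z0 0.0741 n 21197 22287 res 0.0004
scene tilt 0.07 xslope 0.0003 z0 0.0724 n 1009 1284 res 0.00083
t 6.85 tcp [0.4919 0.0449 0.0678] F [-0.2  1.5  2.7] w 0.0005 dp [-0.01 -0.02  0.16] turn -0.03 zaxis [-0.002 -0.002 -1.   ] j [ 0.21  0.68 -0.54  2.06  0.64  0.58  0.78]
```

move_arm --series '[{"dp": [0, 0, 0.06], "turn": 0, "claw": 1}, {"dp": [0, 0, 0.12], "turn": 0, "claw": 1}, {"dp": [0, 0, 0.17], "turn": 0, "claw": 1}, {"dp": [0, 0, 0.19], "turn": 0, "claw": 1}, {"dp": [0, 0, 0.19], "turn": 0, "claw": 1}]'

```text
t: 7.35
tcp_pos: [0.492, 0.0447, 0.0584]
tool_rot: [0.708, 0.706, -0.002, 0.0]
force: [-2.0, 0.9, 7.0]
gripper_width: 0.0002
```

```bash
python3 - <<'E'
from h import *
tilt(); tilt('scene','s4.png'); tilt('scene'); to([.491,.0445,.06])
A=cv2.imread('pics/s4.png')[180:250,225:305]; cv2.imwrite('pics/s4z.png',np.clip(cv2.resize(A,None,fx=8,fy=8,interpolation=cv2.INTER_CUBIC).astype(float)*2,0,255).astype(np.uint8))
E
```

```text
wrist tilt 0.1881 xslope -0.0006 z0 0.0742 n 20498 21593 res 0.00042
scene tilt 0.1887 xslope 0.006 z0 0.0727 n 1000 1304 res 0.00082
scene tilt 0.1872 xslope -0.0073 z0 0.0726 n 1006 1304 res 0.00081
t 7.5 tcp [0.492  0.0447 0.0585] F [-0.9 -0.3  7. ] w 0.0003 dp [-0.   -0.02 -0.03] turn -0.03 zaxis [-0.002 -0.002 -1.   ] j [ 0.2   0.7  -0.53  2.06  0.66  0.56  0.77]
```

View pics/s4z.png

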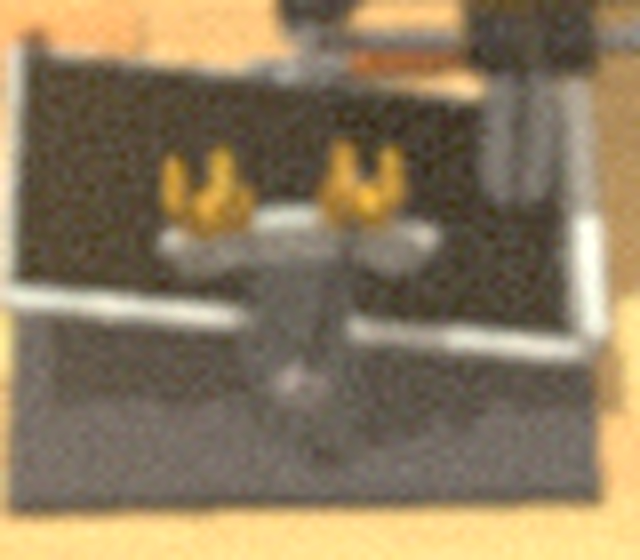

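```bash
python3 - <<'E'
from h import *
L=[cap('scene')[0][180:250,225:305].astype(float) for _ in range(10)]
A=np.mean(L,0); cv2.imwrite('pics/s5z.png',np.clip(cv2.resize(A,None,fx=8,fy=8,interpolation=cv2.INTER_CUBIC)*2,0,255).astype(np.uint8)[...,::-1])
c=manip.calibration('scene')
# predicted pointer tip & gap
for th in(.0,.188):
  for r in(.05,.1): print(th,r,((proj(c,[.526+.066,-.0357+r*np.sin(th),.065+r*np.cos(th)])-[225,180])*8).round())
tilt();to([.491,.0445,.06])
E
```

```text
0.0 0.05 [297. 310.]
0.0 0.1 [296. 220.]
0.188 0.05 [324. 311.]
0.188 0.1 [352. 223.]
wrist tilt 0.1861 xslope 0.0 z0 0.0742 n 20502 21592 res 0.00042
t 8.05 tcp [0.492  0.0447 0.0585] F [-1.6  0.1  6.5] w 0.001 dp [-0.   -0.02 -0.03] turn -0.03 zaxis [-0.002 -0.002 -1.   ] j [ 0.2   0.7  -0.53  2.06  0.66  0.56  0.76]
```

View pics/s5z.png

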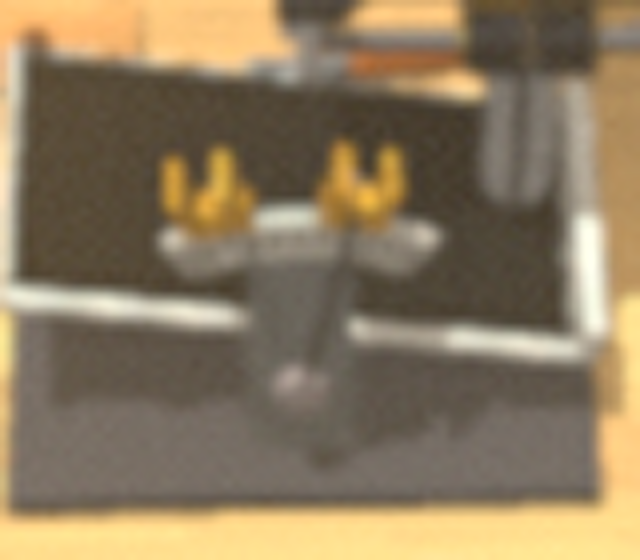

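move_arm --series '[{"dp": [0, 0, 0.02], "turn": 0, "claw": 1}, {"dp": [0, 0, 0.03], "turn": 0, "claw": 1}, {"dp": [0, 0, 0.03], "turn": 0, "claw": 1}, {"dp": [0, 0, 0.03], "turn": 0, "claw": 1}, {"dp": [0, 0, 0.03], "turn": 0, "claw": 1}, {"dp": [0, 0, 0.03], "turn": 0, "claw": 1}, {"dp": [0, 0, 0.03], "turn": 0, "claw": 1}, {"dp": [0, 0, 0.03], "turn": 0, "claw": 1}, {"dp": [0, 0, 0.03], "turn": 0, "claw": 1}, {"dp": [0, 0, 0.03], "turn": 0, "claw": 1}, {"dp": [0, 0, 0.03], "turn": 0, "claw": 1}, {"dp": [0, 0, 0.03], "turn": 0, "claw": 1}]'

```text
t: 9.25
tcp_pos: [0.492, 0.0446, 0.0573]
tool_rot: [0.708, 0.706, -0.002, 0.0]
force: [-2.0, 1.0, 6.8]
gripper_width: 0.0003
```

```bash
python3 - <<'E'
from h import *
tilt();to([.491,.0445,.11])
E
```

```text
wrist tilt 0.2016 xslope -0.0005 z0 0.0742 n 20441 21532 res 0.00042
t 9.3 tcp [0.492  0.0446 0.0573] F [-1.3  0.4  8.6] w 0.0007 dp [-0.   -0.02 -1.05] turn -0.03 zaxis [-0.002 -0.003 -1.   ] j [ 0.2   0.7  -0.52  2.06  0.67  0.55  0.76]
```

move_arm --series '[{"dp": [0, 0, -0.08], "turn": 0, "claw": 1}, {"dp": [0, 0, -0.18], "turn": 0, "claw": 1}, {"dp": [0, 0, -0.28], "turn": 0, "claw": 1}, {"dp": [0, 0, -0.38], "turn": 0, "claw": 1}, {"dp": [0, 0, -0.5], "turn": 0, "claw": 1}, {"dp": [0, 0, -0.7], "turn": 0, "claw": 1}, {"dp": [0, 0, -0.9], "turn": 0, "claw": 1}, {"dp": [0, 0, -1.1], "turn": 0, "claw": 1}, {"dp": [0, 0, -1.1], "turn": 0, "claw": 1}]'

```text
t: 10.2
tcp_pos: [0.4931, 0.0449, 0.1139]
tool_rot: [0.708, 0.706, -0.0, 0.001]
force: [0.5, -0.3, 0.8]
gripper_width: 0.0005
```

```bash
python3 - <<'E'
from h import *
tilt();tilt('scene');to([.491,-.1157,.108])
E
```

```text
wrist tilt -0.0003 xslope -0.0012 z0 0.0741 n 22488 22547 res 0.0004
scene tilt -0.0007 xslope -0.0023 z0 0.0725 n 1077 1267 res 0.00084
t 10.3 tcp [0.4923 0.0446 0.1126] F [ 0.4 -1.  -1.1] w 0.0005 dp [-3.21 -0.01  0.1 ] turn -0.04 zaxis [-0.001 -0.003 -1.   ] j [ 0.27  0.62 -0.62  2.02  0.57  0.68  0.85]
```

move_arm --series '[{"dp": [-0.3, 0, -0.1], "turn": 0, "claw": 1}, {"dp": [-0.8, 0, -0.2], "turn": 0, "claw": 1}, {"dp": [-1.3, 0, -0.2], "turn": 0, "claw": 1}, {"dp": [-1.8, 0, -0.2], "turn": 0, "claw": 1}, {"dp": [-2.3, 0, -0.2], "turn": 0, "claw": 1}, {"dp": [-2.8, 0, -0.1], "turn": 0, "claw": 1}, {"dp": [-3.1, 0, 0], "turn": 0, "claw": 1}, {"dp": [-3.2, 0, 0.1], "turn": 0, "claw": 1}, {"dp": [-3.2, 0, 0.2], "turn": 0, "claw": 1}, {"dp": [-3.2, 0, 0.2], "turn": 0, "claw": 1}]'

```text
t: 11.3
tcp_pos: [0.4912, -0.114, 0.1024]
tool_rot: [0.708, 0.706, -0.001, -0.0]
force: [0.1, 0.0, 0.2]
gripper_width: 0.0009
```

```bash
python3 - <<'E'
from h import *
tilt();to([.491,-.1157,.064])
E
```

```text
wrist tilt 0.0004 xslope -0.001 z0 0.0741 n 22357 22724 res 0.0004
t 11.35 tcp [ 0.4915 -0.1138  0.1028] F [ 0.4  0.  -0.7] w 0.0002 dp [-0.04 -0.01  0.78] turn -0.02 zaxis [-0.002 -0.002 -1.   ] j [ 0.58  0.65 -0.62  2.    0.6   0.68  1.15]
```

move_arm --series '[{"dp": [-0.04, 0, 0.2], "turn": 0, "claw": 1}, {"dp": [-0.04, 0, 0.4], "turn": 0, "claw": 1}, {"dp": [-0.04, 0, 0.52], "turn": 0, "claw": 1}, {"dp": [-0.04, 0, 0.62], "turn": 0, "claw": 1}, {"dp": [-0.04, 0, 0.7], "turn": 0, "claw": 1}, {"dp": [-0.04, 0, 0.78], "turn": 0, "claw": 1}, {"dp": [-0.04, 0, 0.84], "turn": 0, "claw": 1}, {"dp": [-0.04, 0, 0.86], "turn": 0, "claw": 1}, {"dp": [-0.04, 0, 0.86], "turn": 0, "claw": 1}]'

```text
t: 12.25
tcp_pos: [0.4911, -0.1157, 0.06]
tool_rot: [0.708, 0.707, -0.001, -0.0]
force: [-2.7, 0.3, 6.3]
gripper_width: 0.0002
```

```bash
python3 - <<'E'
from h import *
tilt();tilt('scene');to([.491,-.1157,.0525])
E
```

```text
wrist tilt -0.1696 xslope -0.0031 z0 0.0741 n 20307 21396 res 0.00041
scene tilt -0.1681 xslope -0.0008 z0 0.0728 n 970 1302 res 0.00081
t 12.35 tcp [ 0.4911 -0.1158  0.0601] F [-1.9 -0.1  6.6] w 0.0002 dp [ 0.   -0.    0.15] turn -0.02 zaxis [-0.002 -0.002 -1.   ] j [ 0.54  0.71 -0.55  2.03  0.67  0.59  1.09]
```

move_arm --series '[{"dp": [0, 0, 0.05], "turn": 0, "claw": 1}, {"dp": [0, 0, 0.1], "turn": 0, "claw": 1}, {"dp": [0, 0, 0.14], "turn": 0, "claw": 1}, {"dp": [0, 0, 0.16], "turn": 0, "claw": 1}, {"dp": [0, 0, 0.16], "turn": 0, "claw": 1}]'

```text
t: 12.85
tcp_pos: [0.4911, -0.115, 0.0527]
tool_rot: [0.707, 0.707, -0.001, 0.0]
force: [-2.7, 2.2, 10.5]
gripper_width: 0.0007
```

```bash
python3 - <<'E'
from h import *
tilt();tilt('scene');to([.491,-.1157,.0525])
L=[cap('scene')[0][180:250,225:305].astype(float) for _ in range(10)]
A=np.mean(L,0); cv2.imwrite('pics/s6z.png',np.clip(cv2.resize(A,None,fx=8,fy=8,interpolation=cv2.INTER_CUBIC)*2,0,255).astype(np.uint8)[...,::-1])
c=manip.calibration('scene')
for th in(-.276,):
  for r in(.05,.1,.118): print(th,r,((proj(c,[.526+.066,-.0357+r*np.sin(th),.065+r*np.cos(th)])-[225,180])*8).round())
E
```

```text
wrist tilt -0.2622 xslope -0.0035 z0 0.0743 n 19782 20874 res 0.00043
scene tilt -0.2605 xslope -0.0038 z0 0.0734 n 979 1319 res 0.00082
t 12.95 tcp [ 0.4911 -0.115   0.0528] F [-2.3  1.9 10.3] w 0.0005 dp [-0.01 -0.    0.01] turn -0.01 zaxis [-0.002 -0.002 -1.   ] j [ 0.53  0.72 -0.54  2.04  0.69  0.57  1.07]
-0.276 0.05 [258. 314.]
-0.276 0.1 [214. 228.]
-0.276 0.118 [197. 196.]
```

View pics/s6z.png

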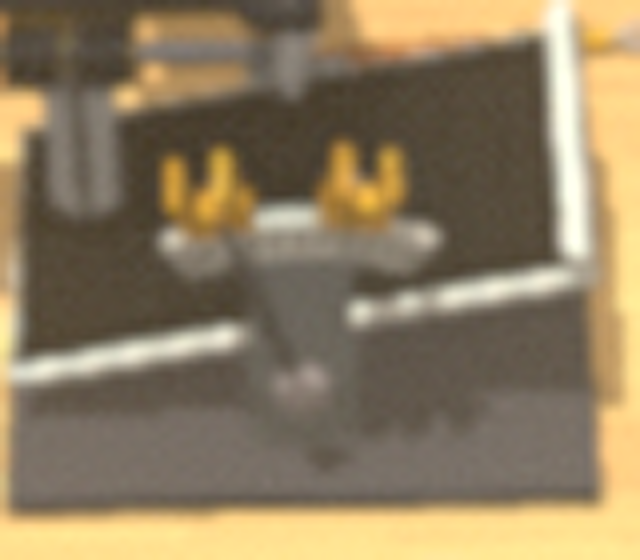

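move_arm --series '[{"dp": [0, 0, 0.015], "turn": 0, "claw": 1}, {"dp": [0, 0, 0.02], "turn": 0, "claw": 1}, {"dp": [0, 0, 0.02], "turn": 0, "claw": 1}, {"dp": [0, 0, 0.02], "turn": 0, "claw": 1}, {"dp": [0, 0, 0.02], "turn": 0, "claw": 1}, {"dp": [0, 0, 0.02], "turn": 0, "claw": 1}, {"dp": [0, 0, 0.02], "turn": 0, "claw": 1}, {"dp": [0, 0, 0.02], "turn": 0, "claw": 1}, {"dp": [0, 0, 0.02], "turn": 0, "claw": 1}, {"dp": [0, 0, 0.02], "turn": 0, "claw": 1}, {"dp": [0, 0, 0.02], "turn": 0, "claw": 1}, {"dp": [0, 0, 0.02], "turn": 0, "claw": 1}]'

```text
t: 14.65
tcp_pos: [0.4911, -0.115, 0.0525]
tool_rot: [0.707, 0.707, -0.001, 0.0]
force: [-3.7, 0.0, 10.6]
gripper_width: 0.0003
```

```bash
python3 - <<'E'
from h import *
tilt();to([.491,-.1157,.11])
E
```

```text
wrist tilt -0.2638 xslope -0.0032 z0 0.0743 n 19741 20836 res 0.00043
t 14.7 tcp [ 0.4911 -0.1149  0.0526] F [-2.2 -0.1  9.8] w 0.0001 dp [-0.02 -0.   -1.15] turn -0.01 zaxis [-0.001 -0.002 -1.   ] j [ 0.53  0.72 -0.54  2.04  0.69  0.57  1.07]
```

move_arm --series '[{"dp": [0, 0, 0.02], "turn": 0, "claw": 1}, {"dp": [0, 0, 0.03], "turn": 0, "claw": 1}, {"dp": [0, 0, 0.03], "turn": 0, "claw": 1}, {"dp": [0, 0, 0.03], "turn": 0, "claw": 1}, {"dp": [0, 0, 0.03], "turn": 0, "claw": 1}, {"dp": [0, 0, 0.03], "turn": 0, "claw": 1}, {"dp": [0, 0, 0.03], "turn": 0, "claw": 1}, {"dp": [0, 0, 0.03], "turn": 0, "claw": 1}, {"dp": [0, 0, 0.03], "turn": 0, "claw": 1}, {"dp": [0, 0, 0.03], "turn": 0, "claw": 1}, {"dp": [0, 0, 0.03], "turn": 0, "claw": 1}, {"dp": [0, 0, 0.03], "turn": 0, "claw": 1}]'

```text
t: 15.9
tcp_pos: [0.4911, -0.1148, 0.0518]
tool_rot: [0.707, 0.707, -0.001, 0.001]
force: [-2.7, -0.2, 10.6]
gripper_width: 0.0004
```

```bash
python3 - <<'E'
from h import *
tilt();to([.491,-.1157,.11])
E
```

```text
wrist tilt -0.2729 xslope -0.0039 z0 0.0743 n 19691 20782 res 0.00042
t 15.95 tcp [ 0.4911 -0.1148  0.0519] F [-3.1  0.8 10.7] w 0.0005 dp [-0.02 -0.   -1.16] turn -0.01 zaxis [-0.001 -0.003 -1.   ] j [ 0.53  0.72 -0.54  2.04  0.69  0.57  1.07]
```

move_arm --series '[{"dp": [0, 0, -0.08], "turn": 0, "claw": 1}, {"dp": [0, 0, -0.18], "turn": 0, "claw": 1}, {"dp": [0, 0, -0.28], "turn": 0, "claw": 1}, {"dp": [0, 0, -0.38], "turn": 0, "claw": 1}, {"dp": [0, 0, -0.48], "turn": 0, "claw": 1}, {"dp": [0, 0, -0.7], "turn": 0, "claw": 1}, {"dp": [0, 0, -1.0], "turn": 0, "claw": 1}, {"dp": [0, 0, -1.4], "turn": 0, "claw": 1}, {"dp": [0, 0, -1.9], "turn": 0, "claw": 1}, {"dp": [0, 0, -2.4], "turn": 0, "claw": 1}, {"dp": [0, 0, -2.8], "turn": 0, "claw": 1}, {"dp": [0, 0, -2.8], "turn": 0, "claw": 1}]'

```text
t: 17.15
tcp_pos: [0.4932, -0.114, 0.1946]
tool_rot: [0.707, 0.707, 0.0, 0.003]
force: [0.2, 0.3, -0.2]
gripper_width: 0.0006
```

```bash
python3 - <<'E'
from h import *
tilt();tilt('scene');
im,d=cap('top','top9.png'); a=np.load('top.npz')['im']
to([.491,-.1157,.19])
D=P=None
c=manip.calibration('top'); v,u=np.mgrid[0:420,0:560]; P=unproj(c,u,v,d)
m=(abs(P[...,2]-.073)<.004)&(abs(P[...,1]+.037)<.115)&(abs(P[...,0]-.508)<.07)
print('bar/edge',cv2.minAreaRect((P[m][:,:2]*1000).astype(np.float32)))
cv2.imwrite('pics/diff.png',np.abs(im.astype(int)-a).max(2).clip(0,80).astype(np.uint8)*3)
E
```

```text
wrist tilt 0.0006 xslope -0.0006 z0 0.0741 n 19259 19259 res 0.00043
scene tilt 0.0013 xslope 0.002 z0 0.0727 n 1060 1277 res 0.00082
t 17.3 tcp [ 0.4906 -0.1144  0.1913] F [ 0.3 -0.1  0.7] w 0.0004 dp [-0.03  0.01  0.03] turn -0.01 zaxis [-0.002 -0.003 -1.   ] j [ 0.67  0.53 -0.73  1.92  0.46  0.87  1.27]
bar/edge ((508.102294921875, -42.038734436035156), (209.12722778320312, 136.4236602783203), 89.17371368408203)
```

View pics/diff.png

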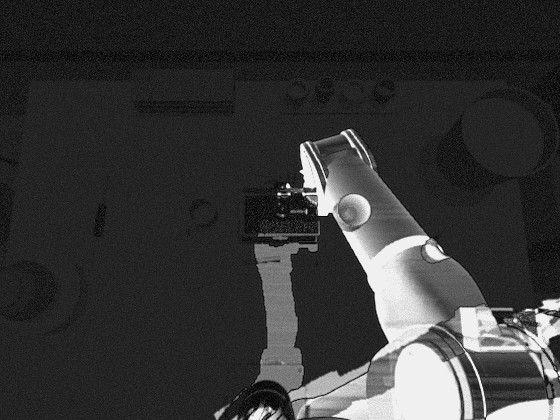

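```bash
python3 - <<'E'
from h import *
print(manip.close_job())
E
```

```text
the job is handed in; nothing more can be done
None
```

I pressed the toe end and then the heel end with closed fingertips on the deck. Each time I held for over a second with the pointer in the fork's gap, then let the pedal spring back level. The job took about 17 s and has been handed in.

| Press | Fork's middle, measured (rad) | Deck tilt held (rad) | Level again after release (rad) |
|---|---|---|---|
| Toe | about 0.19 | 0.188, then 0.20 | 0.000 |
| Heel | about -0.27 to -0.276 | -0.262, then -0.273 | 0.001 |

- **In the gap:** Both held tilts lie within about 0.015 rad of their fork's middle. The gap allows about ±0.04 rad, and I approached each fork from one side without overshooting. The pointer's tip was hard to see in the scene images, so this rests on the measured deck tilt. The images agreed: the pointer lined up with the fork both times.
- **Forces:** The wrist read about 11 N at most.
- **Nothing moved:** Comparing the top view before and after showed only the arm and its shadow changed. The wrist hung 0.19 m above the table, touching nothing, at hand-in.
- **Where checks disagreed:** One last rectangle fit around the deck read 136 mm across instead of 120 mm. Its selection window was wider and may have caught the axle parts or the arm. Its centre matched the first fit to within 0.3 mm.

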